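Hold the staff key flush on the tilted bar terminal

ROBOT

A 7-joint arm with a two-finger parallel gripper is mounted at the origin on the work surface. World frame = base frame: x ahead of the robot, y to its left, z up, the work surface at z = 0. Lengths are in m, angles in rad, forces in N, time in s.
With the tool pointing down it reaches from about 0.425 to 0.975 m from the base axis. Payload 16.7 kg.
Tool frame: the origin (TCP) lies midway between the tips of the shut fingers; the grasp point (between the pads) lies 19 mm behind it (bot.grip_point_offset is the distance from the TCP to the grasp point, in m); z points along the fingers, y is the line along which they close (so a half turn about z gives the same grasp; the last joint's range is limited). The gripper opens to 85 mm and grips with 20 to 120 N. Pads are 22 mm wide; open, the fingers measure 114 mm over their backs; the gripper's body (76 mm by 85 mm) begins 54 mm behind the grasp point. The pads swing forward as they close: fully open they stand 13 mm farther back than shut.
Start: joints at [-1.438, 0.426, 0.074, 1.606, -0.034, 1.111, -0.067], TCP at [0.188, 0.648, 0.231] pointing down, gripper open.
Joint ranges: [-2.85, 2.85], [-0.5, 2.14], [-1.23, 1.37], [0.21, 2.46], [-1.02, 4.16], [0.16, 2.05], [-2.73, 2.73]. Speed limits (rad/s): [1.89, 1.89, 2.39, 2.39, 3.01, 3.01, 3.01].

INTERFACE

Orientations are given as a rotation vector (axis times angle).
In Python, from workcell import bot, eyes, workorder, nets gives the robot as it stands.
- The arm moves only by the tool play_rows, never from a script. Its argument "motion" is text: rows parted by semicolons, each of 7 numbers parted by spaces: the opening, from 0 (shut) to 1 (fully open), then the shift along the tool's x, y, z in mm, then the turn, a rotation vector about the tool's x, y, z in degrees. In form: claw x y z wx wy wz; .... A call has 1 to 20 rows; each row shifts and turns the commanded pose from where the row before left it, along the tool's axes as they then stand; what a row does not reach is not made up. A row lasts 1/10 s, in which the tool goes at most 50 mm and 8.59 degrees, less where a joint would pass 70% of its speed; a pose out of reach is approached as far as the arm can. A call is refused whole if a number of a shift passes 50 or a number of a turn 8.59, either way. A call with a gripper value outside its range is refused whole. The fingers move at their own pace and stop on an object; "grip_force" is the grip in N (left out, the last holds). Time passes only in rows, so rows that do not move let the fingers close. It gives the time, the measured TCP pose, the force, the opening and the grip force at its end, in the units of the state.
- bot.get_state(): the state, without advancing time (a new reading comes with each control period).
- eyes.read_camera(name): name is "scene" or "side" or "wrist"; returns a dict with "image" (384x512x3 uint8, red, green, blue), "fovy" (degrees; the focal length in pixels is half the picture's height over the tangent of half this angle, whatever the lens; pixels are square), "cx", "cy" (the principal point, pixels), "T" (4x4, takes a point from camera to world coordinates). Camera axes: x right, y down, z forward; pixel columns grow to the right and rows downward; lengths in m; the calibration is good to about 2 mm. A picture is of the moment at which its call begins. There is no depth.
- workorder.sign_off(): hands the job in; it is judged then, once.
Trained networks look in a picture, given as the dict that the camera call returned (one of the last four; its "shot" number tells which), for a name from the list of things; names that differ only in an ending like _2 or _b are one class to them, and where a whole thing is asked for, a point or a joint stands for the part that bears it (a point fixed in the world has none). Each returns a list of dicts, best first, with "confidence" (0 to 1); they miss things now and then, are a little off and sometimes report something else, mostly with a low value. They report only what shows in the picture. A call takes as long as a camera call. They do not tell look-alikes from the thing itself.
- nets.find_in(picture, name): "uv" ([column, row] in pixels, amid what is visible of it).
- nets.tip_of(picture, name): "uv" ([column, row] in pixels: a listed point, or the origin of a listed thing).
The state is a dict: "t": time; "joint_pos": joint angles; "joint_velocities": joint speeds; "tau": joint torques, N m; "tool_pos": TCP position; "tool_rot": TCP orientation; "force": force on the tool from outside, world axes, zero at the start; "wrist_torque": the same for the moment, N m; "finger_gap": opening from 0.0 (shut) to 1.0 (fully open); "grip_force": force on a finger pad.
Only numpy, scipy, OpenCV 4.12 (cv2) and the standard library are available. Lean on these libraries where they do the work, as an engineer would, in place of code of your own. Each camera call takes 0.05 s, during which the arm holds its last target. There are 200 camera calls.

TASK

Sign in at the bar's terminal: pick up the white staff key by its upright grip and lay its flat underside flush, square and centred on the raised reading pad of the sloped terminal head, matching the slope by touch and pressing lightly. Finish while still holding the key flush against the pad: do not let go of it. Do not change the head's tilt, and leave the other things on the counter where they are.

Things in the scene. Friction and masses are not known exactly. Their poses are not given: they have to be found in the camera images.
- key_grip (a point): Centre of the upright grip block of the rigid white staff key, 24 mm above the key's underside; z points up out of the grip. The block stands in the middle of the key's plate: 40 mm along x, 12 mm thick along y, 36 mm tall. Pinch it across its thickness (along y). The key starts flat on the counter, grip up.
- key_face (a point): Centre of the key's flat underside, 24 mm below key_grip, same axes; its z points into the key. The plate is 86 mm along y, 56 mm along x and 6 mm thick. The key is symmetric: either way round is right.
- key: The whole staff key, 42 mm tall, 50 to 100 g; its origin is the key_face point.
- pad (a point): Centre of the top of the rigid flat black reading pad, 104 mm along y (level) by 74 mm along x (up the slope), raised 4 mm above the grey head. z is its outward normal, leaning to the robot's side. The slope differs each time, 11 to 29 degrees from level; so do place and heading. The key's long side goes along the pad's y.
- head: Grey terminal head with the pad and, higher up the slope, a flat display: slab 160 mm up the slope, 120 mm wide, 20 mm thick. Origin on its level tilt hinge, 105 mm above the counter, 26 mm under the pad's centre along the normal; axes as the pad's. The hinge is stiff and holds against about 4 N m. The foot, 150 by 130 mm, is fixed.
- head_top (a point): Middle of the upper edge of the terminal head, 114 mm up the slope from the pad's centre and 4 mm below its surface; same axes as the pad.
- jigger: Steel double-cone measure standing on the counter, 45 mm wide, 84 mm tall; origin at its underside. Leave alone.
- pour_bottle: Clear glass bottle with a pouring spout, 74 mm wide, 280 mm tall; origin at its underside. Leave alone.
- shaker_tin: Steel cocktail shaker, 90 mm wide, 205 mm tall; origin at its underside. Leave alone.
- mixing_glass: Open glass, 90 mm wide, 120 mm tall; origin at its underside. Leave alone.
- coasters: Stack of square cork coasters, 90 by 90 by 30 mm; origin at its underside. Leave alone.
- muddler: Dark wooden muddler (pestle) lying on the counter, 200 mm long, 36 mm thick; origin at the middle of its underside. Leave alone.
- bowl: White ceramic bowl, 120 mm wide, 50 mm tall; origin at its underside. Leave alone.
Mind the look-alikes: they are no part of the job. Leave any blue or yellow look-alike of the key alone. Leave any red or turquoise look-alike of the part that bears pad alone.

How it is judged:
On the way:
1. the key is held in the fingers, its underside more than 60 mm above the counter (height (world z) of key_face above 0.06 m and contact force between the fingers and key above 1 N), for 0.2 s.
At the end, for the whole second after the job is handed in: The key, still gripped, is pressed on the pad with 1 to 25 N and at rest: flush within 0.05 rad and 3 mm, centred within 12 mm each way, square within 0.15 rad; the head's upper edge is within 10 mm and all other things upright and within 30 mm of their start (contact force between the fingers and key above 1 N and contact force between key and head between 1 and 25 N and angle between the z axis of key_face and the z axis of pad, either way round below 0.05 rad and angle between the y axis of key_face and the y axis of pad, either way round below 0.15 rad and x of key_face in the frame of pad between -0.012 and 0.012 m and y of key_face in the frame of pad between -0.012 and 0.012 m and z of key_face in the frame of pad between -0.003 and 0.003 m and linear speed of key below 0.02 m/s and distance of head_top from where it was at the start of the episode below 0.01 m and distance of each of jigger, pour_bottle, shaker_tin, mixing_glass, coasters, muddler, bowl from where it was at the start of the episode below 0.03 m and angle between each of jigger, pour_bottle, shaker_tin, mixing_glass, coasters, muddler, bowl's own z axis and vertical below 0.3 rad); the arm keeps its last pose, push and grip.
It fails at once if the key is rammed into the terminal with more than 45 N (contact force between key and head above 45 N).
It fails at once if the head's tilt is changed (upper edge moved over 10 mm) (distance of head_top from where it was at the start of the episode above 0.01 m).
It fails at once if another thing on the counter is shifted over 30 mm or tipped over 0.3 rad (distance of any of jigger, pour_bottle, shaker_tin, mixing_glass, coasters, muddler, bowl from where it was at the start of the episode above 0.03 m or angle between any of jigger, pour_bottle, shaker_tin, mixing_glass, coasters, muddler, bowl's own z axis and vertical above 0.3 rad).
It also fails if it takes over 48 s, if anything falls off the work surface, if the arm or the gripper's body presses on something with over 40 N, if the wrist force passes 120 N, or if a joint passes its speed limit or range.

## Working session

There is one attempt and no reset: what is moved stays moved. The work goes in short steps, Python scripts to look and compute and a tool call to move; the robot and the scene stay as the last step left them, time stands still between calls to the robot, and variables do not carry over. Pictures are saved under pics/ and viewed, at most 10 in all, crops included, and the job is handed in when it is done.

Besides the shell and the picture viewer there is one more tool, called after "Request:" as name(argument=value, ...) on one line, values as JSON. play_rows: Moves the arm, as the interface text tells. Its arguments: {"type":"object","properties":{"motion":{"type":"string"},"grip_force":{"type":"number"}},"required":["motion"]}

```bash
mkdir -p pics
cat > h.py <<'E'
import numpy as np, cv2
from scipy.spatial.transform import Rotation as R
from workcell import bot, eyes, workorder, nets
def f(p): return p["image"].shape[0]/2/np.tan(np.radians(p["fovy"])/2)
def proj(p,X):
    T=np.array(p["T"]);c=(np.atleast_2d(X)-T[:3,3])@T[:3,:3]
    return c[:,:2]/c[:,2:]*f(p)+[p["cx"],p["cy"]]
def ray(p,uv):
    T=np.array(p["T"]);d=np.array([(uv[0]-p["cx"])/f(p),(uv[1]-p["cy"])/f(p),1])
    return T[:3,3],T[:3,:3]@d
def onz(p,uv,z):
    o,d=ray(p,uv);return o+d*(z-o[2])/d[2]
def tri(obs):
    A=np.zeros((3,3));b=np.zeros(3)
    for p,uv in obs:
        o,d=ray(p,uv);d=d/np.linalg.norm(d);M=np.eye(3)-np.outer(d,d);A+=M;b+=M@o
    return np.linalg.solve(A,b)
def save(p,n,box=None,s=1):
    im=p["image"][:,:,::-1]
    if box: im=im[box[1]:box[3],box[0]:box[2]]
    cv2.imwrite("pics/"+n,cv2.resize(im,None,fx=s,fy=s,interpolation=cv2.INTER_CUBIC))
E
python3 - <<'E'
from h import *
import pickle
np.set_printoptions(precision=3,suppress=True)
P={n:eyes.read_camera(n) for n in("scene","side","wrist")}
pickle.dump(P,open("p0.pkl","wb"))
a=[P[n]["image"][:,:,::-1] for n in("scene","side")]
cv2.imwrite("pics/a.png",cv2.resize(np.vstack(a),(800,1200))[:600]);cv2.imwrite("pics/b.png",cv2.resize(np.vstack(a),(800,1200))[600:])
for n in P:
  print(n,P[n]["T"][:3,3],f(P[n]))
  for o in("key_grip","key_face","pad","head_top"):
    print(o,[(np.round(d["uv"]),round(d["confidence"],2)) for d in nets.tip_of(P[n],o)[:4]])
s=bot.get_state();print(s["tool_pos"],s["tool_rot"],s["force"],s["t"],bot.grip_point_offset)
E
```

```text
scene [ 0.717 -0.396  1.24 ] 458.4757193074308
key_grip [(array([236., 323.]), 0.82), (array([243., 270.]), 0.62), (array([290., 296.]), 0.57)]
key_face [(array([235., 326.]), 0.94), (array([288., 299.]), 0.87), (array([245., 270.]), 0.59)]
pad [(array([232.,  61.]), 0.81), (array([136., 217.]), 0.74), (array([326., 141.]), 0.65), (array([242., 272.]), 0.53)]
head_top [(array([268.,  75.]), 0.96), (array([366., 159.]), 0.72)]
side [1.486 0.7   1.17 ] 478.1844808857739
key_grip [(array([172., 176.]), 0.84), (array([209., 186.]), 0.79)]
key_face [(array([181., 211.]), 0.69), (array([172., 181.]), 0.59), (array([206., 191.]), 0.56)]
pad [(array([297., 218.]), 0.91), (array([381., 166.]), 0.66), (array([248., 120.]), 0.66), (array([207., 188.]), 0.4)]
head_top [(array([370., 186.]), 0.68), (array([277., 233.]), 0.59)]
wrist [0.106 0.672 0.373] 276.17831618391693
key_grip []
key_face []
pad []
head_top []
[0.188 0.648 0.231] [-0.443 -3.11   0.   ] [ 0.154 -0.417 -0.141] 0.75 0.0187
```

View pics/a.png

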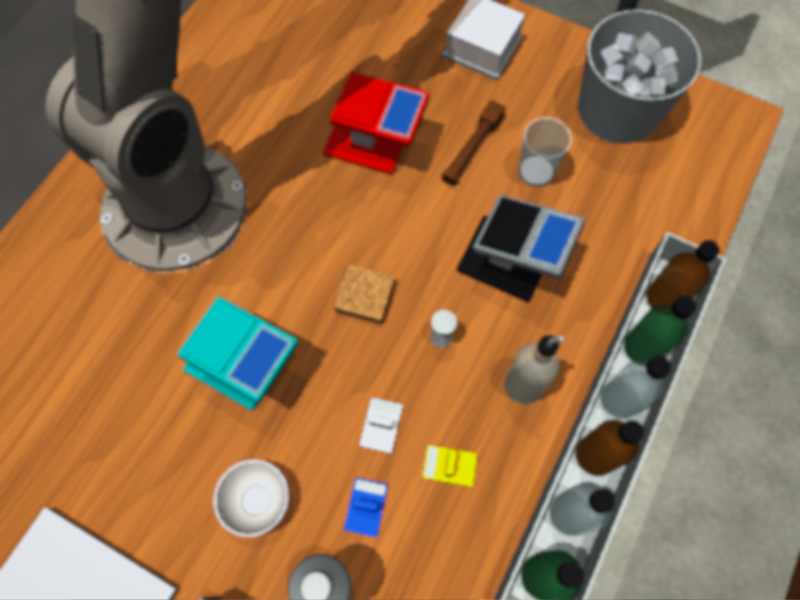

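View pics/b.png

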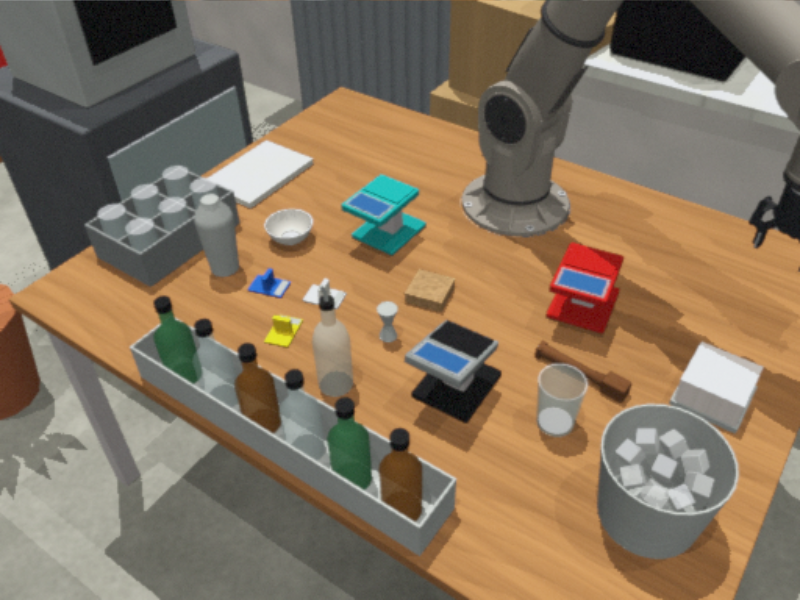

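Candidates for key in scene: white (244,272), yellow (288,298), blue (235,324); I choose white. Heads: grey with black pad (326,141), red (232,61), turquoise (136,217); I choose grey.

Run:
```python
from h import *
import pickle
P=pickle.load(open("p0.pkl","rb"))
def cr(n,cx,cy):
    im=P[n]["image"][cy-30:cy+30,cx-40:cx+40,::-1]
    return cv2.resize(im,(400,300),interpolation=cv2.INTER_CUBIC)
m=np.vstack([np.hstack([cr("scene",244,272),cr("scene",337,150)]),np.hstack([cr("side",208,187),cr("side",291,230)])])
cv2.imwrite("pics/c.png",m)
p=P["scene"];k=onz(p,(244,272),0.006);print(k,onz(P["side"],(208,191),0.006))
```

```text
[ 0.56801321 -0.18475492  0.006     ] [ 0.57630384 -0.17451448  0.006     ]
```

View pics/c.png

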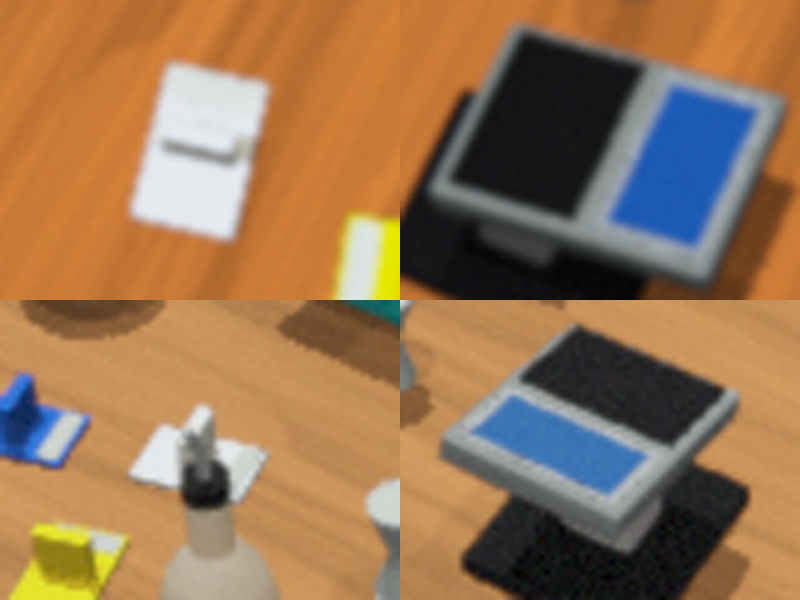

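The crops show the white key at scene (244,272), with its grip upright across the plate, and the grey head with its black pad at scene (327,145) and side (301,217). I'll fit both poses from the corners.

```bash
cat > fit.py <<'E'
from h import *
import pickle
from scipy.optimize import least_squares
np.set_printoptions(precision=4,suppress=True)
P=pickle.load(open("p0.pkl","rb"))
c=lambda n,pts:np.array(pts)/5+np.array({"k":(204,242),"h":(297,120),"s":(251,200)}[n])-0.4
# key
hk=np.array([[-28,43],[28,43],[28,-43],[-28,-43]])/1000
uk=c("k",[(166,62),(270,84),(235,240),(131,216)])
def kp(q):
    C,S=np.cos(q[2]),np.sin(q[2]);return np.c_[q[0]+hk[:,0]*C-hk[:,1]*S,q[1]+hk[:,0]*S+hk[:,1]*C,np.full(4,.006)]
best=min((least_squares(lambda q:(proj(P["scene"],kp(q))-uk).ravel(),[.57,-.18,a]) for a in np.arange(0,3.1,.5)),key=lambda r:r.cost)
print("key",best.x,np.degrees(best.x[2]),np.abs(best.fun).max())
# pad; order low-L(bottle side), low-R, high-R, high-L
pp=np.array([[-37,1,0],[-37,-1,0],[37,-1,0],[37,1,0]])*[1,52,1]/1000
hh=np.array([[-46,1,-4],[-46,-1,-4],[114,-1,-4],[114,1,-4]])*[1,60,1]/1000
M=np.vstack([pp,hh]); 
us=c("h",[(52,185),(119,35),(245,65),(177,217),(32,187),(117,25),(385,97),(312,273)])
ud=c("s",[(178,27),(327,90),(272,143),(122,78),(175,25),(338,95),(215,218),(45,140)])
def Rm(yaw,t): return R.from_euler("ZY",[yaw,-t]).as_matrix()
def go(sgn,y0):
    MM=M*[1,sgn,1]
    def w(q):
        r=Rm(q[2],q[3]);return MM@r.T+np.array([q[0],q[1],.105])+.026*r[:,2]
    def e(q):
        return np.r_[(proj(P["scene"],w(q)+np.r_[q[4:6],0])-us).ravel(),(proj(P["side"],w(q)-np.r_[q[4:6],0])-ud).ravel(),q[4:6]*500]
    return least_squares(e,[.7,.1,y0,.3,0,0])
b=min((go(s,y) for s in(1,-1) for y in np.arange(-3,3.1,.7)),key=lambda r:r.cost)
print("head",b.x,np.degrees(b.x[2:4]));print(b.fun.reshape(-1,2))
r=Rm(b.x[2],b.x[3]);print("pad centre",np.r_[b.x[:2],.105]+.026*r[:,2],"n",r[:,2])
E
python3 fit.py
```

```text
key [ 0.5667 -0.1839  0.2841] 16.28049427094503 0.45023683610955345
head [ 0.6182  0.2072  0.0482  0.2498 -0.0014 -0.0007] [ 2.7599 14.3105]
[[-0.6564 -0.5321]
 [ 0.745  -0.7527]
 [ 0.7397 -0.1165]
 [-0.0795  0.6114]
 [-0.6651  1.3278]
 [-0.5875 -0.9527]
 [ 1.2544 -0.8379]
 [-0.2128  0.9578]
 [-0.2155  0.0441]
 [-0.0028  0.0868]
 [ 0.1057  0.4261]
 [-0.7728 -0.0443]
 [-0.6623 -0.5963]
 [ 1.1983 -0.1003]
 [ 1.4932  0.1023]
 [-1.1696 -0.972 ]
 [-0.7128 -0.3606]]
pad centre [0.6118 0.2069 0.1302] n [-0.2469 -0.0119  0.969 ]
```

```bash
cat >> h.py <<'E'
def delta(pos,Rt):
    s=bot.get_state();Rc=R.from_rotvec(s["tool_rot"])
    print("t",round(s["t"],2),"pos",np.round(s["tool_pos"],4),"F",np.round(s["force"],2),"gap",round(s["finger_gap"],3),"g",round(s["grip_force"],1))
    print("shift(tool,mm)",np.round(Rc.inv().apply(np.array(pos)-s["tool_pos"])*1000,1),"turn deg",np.round(np.degrees((Rc.inv()*Rt).as_rotvec()),2),"axes",np.round(Rc.as_matrix(),3).tolist())
def down(yaw_y): # tool z down, tool y at heading yaw_y (deg)
    a=np.radians(yaw_y);z=np.array([0,0,-1.]);y=np.array([np.cos(a),np.sin(a),0]);return R.from_matrix(np.c_[np.cross(y,z),y,z])
E
python3 - <<'E'
from h import *
import pickle
P=pickle.load(open("p0.pkl","rb"))
for y in(106.3,-73.7): delta([.567,-.184,.2],down(y))
for n in("scene","side"):
    for o in("pour_bottle","jigger","coasters","mixing_glass","shaker_tin"):
        pic=eyes.read_camera(n); print(n,o,[np.round(onz(pic,d["uv"],0),3) for d in nets.tip_of(pic,o)[:2]])
E
```

```text
t 0.75 pos [0.1883 0.6481 0.2313] F [ 0.15 -0.42 -0.14] gap 1.003 g 0.0
shift(tool,mm) [-595.8 -693.4   31.3] turn deg [ -0.   -0.  -32.5] axes [[-0.96, 0.279, -0.0], [0.279, 0.96, -0.0], [0.0, -0.0, -1.0]]
t 0.75 pos [0.1883 0.6481 0.2313] F [ 0.15 -0.42 -0.14] gap 1.003 g 0.0
shift(tool,mm) [-595.8 -693.4   31.3] turn deg [-0.000e+00  1.000e-02  1.475e+02] axes [[-0.96, 0.279, -0.0], [0.279, 0.96, -0.0], [0.0, -0.0, -1.0]]
scene pour_bottle [array([ 0.756, -0.002,  0.   ])]
scene jigger [array([0.59 , 0.013, 0.   ])]
scene coasters [array([0.417, 0.008, 0.   ])]
scene mixing_glass [array([0.584, 0.41 , 0.   ])]
scene shaker_tin [array([ 0.623, -0.45 ,  0.   ])]
side pour_bottle []
side jigger [array([0.602, 0.009, 0.   ]), array([0.442, 0.396, 0.   ])]
side coasters [array([0.41 , 0.011, 0.   ])]
side mixing_glass [array([0.599, 0.414, 0.   ])]
side shaker_tin [array([ 0.626, -0.435,  0.   ])]
```

Request:
play_rows(motion="1 -40 0 -30 0 0 0; 1 -50 0 -30 0 0 0; 1 -50 0 -30 0 0 0; 1 -50 0 -30 0 0 0; 1 -50 0 0 0 0 0; 1 -50 0 0 0 0 0; 1 -16 -38 0 0 0 0; 1 -16 -38 0 0 0 0; 1 -16 -38 0 0 0 0; 1 -16 -38 0 0 0 0; 1 -16 -38 0 0 0 0; 1 -16 -38 0 0 0 0; 1 -16 -38 0 0 0 0; 1 -16 -38 0 0 0 0; 1 -16 -38 0 0 0 0; 1 -16 -38 0 0 0 0; 1 -16 -38 0 0 0 0; 1 -16 -38 0 0 0 0; 1 -16 -38 0 0 0 0; 1 -16 -38 0 0 0 0")

```text
t: 3.75
tool_pos: [0.5128, -0.0019, 0.3388]
tool_rot: [0.443, 3.11, 0.001]
force: [0.7, 0.5, -0.8]
finger_gap: 0.999
grip_force: 0.0
```

Request:
play_rows(motion="1 -16 -38 0 0 0 0; 1 -16 -38 0 0 0 0; 1 -16 -38 0 0 0 0; 1 -16 -38 0 0 0 0; 1 0 0 0 0 0 -8.1; 1 0 0 0 0 0 -8.1; 1 0 0 0 0 0 -8.1; 1 0 0 0 0 0 -8.1; 1 0 0 30 0 0 0; 1 0 0 30 0 0 0; 1 0 0 30 0 0 0; 1 0 0 30 0 0 0; 1 0 0 0 0 0 0; 1 0 0 0 0 0 0")

```text
t: 5.15
tool_pos: [0.5321, -0.1642, 0.2192]
tool_rot: [0.442, -3.11, 0.0]
force: [0.2, 0.0, 1.4]
finger_gap: 1.002
grip_force: 0.0
```

Run:
```python
from h import *
delta([.567,-.184,.15],down(106.3))
p=eyes.read_camera("wrist")
import pickle;pickle.dump(p,open("w1.pkl","wb"))
save(p,"d.png",None,1.5)
print(proj(p,[[.567,-.184,.006]]))
for o in("key_grip","key_face"):
    print(o,[(np.round(d["uv"]),round(d["confidence"],2),onz(p,d["uv"],.024 if o=="key_grip" else 0)) for d in nets.tip_of(p,o)])
```

```text
t 5.15 pos [ 0.5321 -0.1642  0.2192] F [0.24 0.03 1.36] gap 1.002 g 0.0
shift(tool,mm) [-28.1 -28.7  69.2] turn deg [-0.01 -0.03 -0.12] axes [[-0.96, -0.279, -0.0], [-0.279, 0.96, -0.0], [0.001, -0.0, -1.0]]
[[235.28715992 183.70055859]]
key_grip [(array([233., 184.]), 0.91, array([ 0.56200602, -0.18642732,  0.024     ])), (array([206., 274.]), 0.65, array([ 0.7054754 , -0.18998874,  0.024     ])), (array([126., 190.]), 0.61, array([ 0.6080743 , -0.31808911,  0.024     ]))]
key_face [(array([135., 187.]), 0.85, array([ 0.61228496, -0.31566949,  0.        ])), (array([210., 264.]), 0.79, array([ 0.70338553, -0.1888215 ,  0.        ])), (array([236., 182.]), 0.56, array([ 5.65684012e-01, -1.83938876e-01, -5.55111512e-17]))]
```

View pics/d.png

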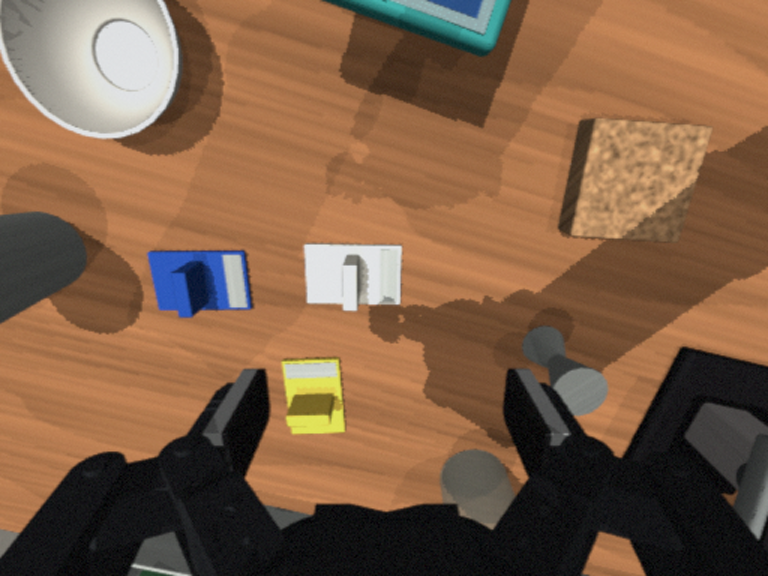

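The wrist view (full-resolution pixels) shows the white key at (235,183), square to the fingers and matching the prediction. Descend.

Request:
play_rows(motion="1 -28 -28.5 0 0 0 0; 1 0 0 40 0 0 0; 1 0 0 40 0 0 0; 1 0 0 40 0 0 0; 1 0 0 40 0 0 0; 1 0 0 25 0 0 0; 1 0 0 14 0 0 0; 1 0 0 10 0 0 0; 1 0 0 0 0 0 0")

```text
t: 6.2
tool_pos: [0.5671, -0.1836, 0.0096]
tool_rot: [-0.443, 3.11, 0.0]
force: [0.4, -0.4, 0.2]
finger_gap: 1.003
grip_force: 0.0
```

Request:
play_rows(motion="0 0 0 0 0 0 0; 0 0 0 0 0 0 0; 0 0 0 0 0 0 0; 0 0 0 0 0 0 0; 0 0 0 0 0 0 0; 0 0 0 0 0 0 0; 0 0 0 0 0 0 0; 0 0 0 0 0 0 0; 0 0 0 0 0 0 0; 0 0 0 0 0 0 0; 0 0 0 0 0 0 0; 0 0 0 0 0 0 0", grip_force=50)

```text
t: 7.4
tool_pos: [0.5671, -0.1836, 0.0099]
tool_rot: [-0.442, 3.11, -0.0]
force: [-1.1, 0.9, 5.4]
finger_gap: 0.135
grip_force: 49.4
```

Request:
play_rows(motion="0 0 0 -15 0 0 0; 0 0 0 -30 0 0 0; 0 0 0 -40 0 0 0; 0 0 0 -45 0 0 0; 0 0 0 -45 0 0 0; 0 0 0 -45 0 0 0; 0 0 0 -20 0 0 0; 0 -15 36 0 0 0 0; 0 -15 36 0 0 0 0; 0 -15 36 0 0 0 0; 0 -15 36 0 0 0 0; 0 -15 36 0 0 0 0; 0 -15 36 0 0 0 0; 0 -15 36 0 0 0 0; 0 -15 36 0 0 0 0; 0 -15 36 0 0 0 0; 0 -15 36 0 0 0 0; 0 0 0 0 0 0 0; 0 0 0 0 0 0 0")

```text
t: 9.3
tool_pos: [0.6101, 0.2046, 0.25]
tool_rot: [0.445, -3.11, 0.001]
force: [-0.1, -0.9, -1.0]
finger_gap: 0.134
grip_force: 48.8
```

```bash
cat > tgt.py <<'E'
from h import *
import sys
def target(h,tilt=14.3,yaw=2.76,c=(.6118,.2069,.1302)):
    r=R.from_euler("ZY",np.radians([yaw,-tilt])).as_matrix()
    n=r[:,2];y=r[:,1];Rt=np.c_[np.cross(y,-n),y,-n]
    delta(np.array(c)+n*(.0099+h),R.from_matrix(Rt))
E
python3 - <<'E'
from tgt import *
target(.04)
p=eyes.read_camera("scene");q=eyes.read_camera("side");import pickle;pickle.dump((p,q),open("p1.pkl","wb"))
a=p["image"][90:190,270:400,::-1];b=q["image"][150:250,230:360,::-1]
cv2.imwrite("pics/e.png",np.vstack([cv2.resize(i,(390,300),interpolation=cv2.INTER_CUBIC) for i in(a,b)]))
E
```

```text
t 9.3 pos [0.6101 0.2046 0.25  ] F [-0.08 -0.94 -1.01] gap 0.134 g 48.8
shift(tool,mm) [ 9.7  4.7 71.4] turn deg [  1.66 -14.24  13.45] axes [[-0.96, -0.28, -0.0], [-0.28, 0.96, -0.0], [0.0, -0.0, -1.0]]
```

View pics/e.png

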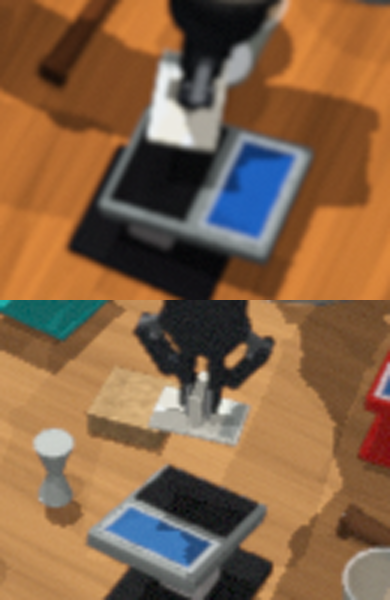

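The key is held over the pad. I'll turn it to the slope.

Request:
play_rows(motion="0 0 0 0 0.55 -4.75 4.5; 0 0 0 0 0.55 -4.75 4.5; 0 0 0 0 0.55 -4.75 4.5; 0 0 0 0 0 0 0; 0 0 0 0 0 0 0")

```text
t: 9.9
tool_pos: [0.6102, 0.2034, 0.2502]
tool_rot: [-0.068, 2.892, 0.01]
force: [0.4, 0.1, -0.3]
finger_gap: 0.134
grip_force: 48.8
```

Run:
```python
from tgt import *
target(.015)
```

```text
t 9.9 pos [0.6102 0.2034 0.2502] F [ 0.41  0.1  -0.28] gap 0.134 g 48.8
shift(tool,mm) [27.9  3.3 91.8] turn deg [ 0.04 -0.06 -0.06] axes [[-0.968, -0.047, 0.246], [-0.046, 0.999, 0.013], [-0.246, 0.001, -0.969]]
```

Request:
play_rows(motion="0 14 1.7 15 0 0 0; 0 14 1.7 25 0 0 0; 0 0 0 25 0 0 0; 0 0 0 17 0 0 0; 0 0 0 10 0 0 0; 0 0 0 0 0 0 0; 0 0 0 0 0 0 0")

```text
t: 10.6
tool_pos: [0.6065, 0.2068, 0.1539]
tool_rot: [-0.066, 2.891, 0.009]
force: [0.2, 0.0, -0.8]
finger_gap: 0.129
grip_force: 48.8
```

Run:
```python
from tgt import *
target(.0)
s=bot.get_state();print(s["wrist_torque"])
p=eyes.read_camera("scene");q=eyes.read_camera("side");import pickle;pickle.dump((p,q),open("p2.pkl","wb"))
a=p["image"][115:185,290:380,::-1];b=q["image"][195:265,245:335,::-1]
cv2.imwrite("pics/f.png",np.hstack([cv2.resize(i,(400,311),interpolation=cv2.INTER_CUBIC) for i in(a,b)]))
```

```text
t 10.6 pos [0.6065 0.2068 0.1539] F [ 0.24  0.04 -0.85] gap 0.129 g 48.8
shift(tool,mm) [ 0.7 -0.2 14.4] turn deg [-0.01  0.   -0.15] axes [[-0.968, -0.046, 0.247], [-0.044, 0.999, 0.012], [-0.247, 0.001, -0.969]]
[-0.00203252  0.29246222  0.02549953]
```

View pics/f.png

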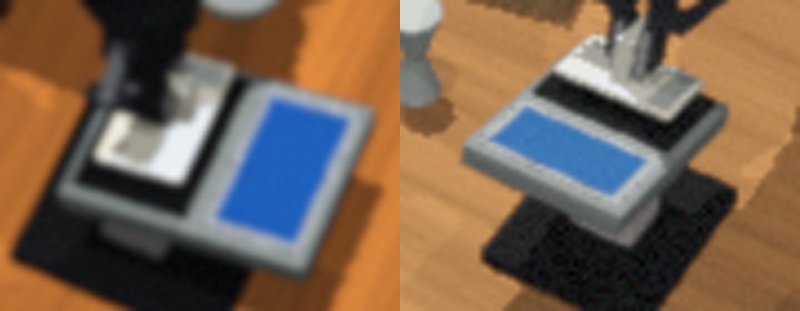

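The key sits squarely about 15 mm over the pad. I'll descend by touch.

Request:
play_rows(motion="0 0.7 0 4 0 0 0; 0 0 0 4 0 0 0; 0 0 0 2 0 0 0; 0 0 0 1 0 0 0; 0 0 0 0 0 0 0; 0 0 0 0 0 0 0")

```text
t: 11.3
tool_pos: [0.608, 0.2073, 0.1426]
tool_rot: [-0.066, 2.891, 0.009]
force: [-0.8, -1.4, -0.1]
finger_gap: 0.133
grip_force: 48.8
```

Request:
play_rows(motion="0 0 0 1 0 0 0; 0 0 0 0 0 0 0; 0 0 0 0 0 0 0")

```text
t: 11.6
tool_pos: [0.6082, 0.2073, 0.1416]
tool_rot: [-0.066, 2.891, 0.009]
force: [-0.6, -0.0, -0.7]
finger_gap: 0.131
grip_force: 48.8
```

Request:
play_rows(motion="0 0 0 1 0 0 0; 0 0 0 0 0 0 0; 0 0 0 0 0 0 0")

```text
t: 11.9
tool_pos: [0.6084, 0.2073, 0.1406]
tool_rot: [-0.066, 2.891, 0.009]
force: [0.6, -0.5, -0.3]
finger_gap: 0.134
grip_force: 48.8
```

Expected contact is at z≈0.1398.

Request:
play_rows(motion="0 0 0 0.7 0 0 0; 0 0 0 0 0 0 0; 0 0 0 0 0 0 0")

```text
t: 12.2
tool_pos: [0.6087, 0.2074, 0.1404]
tool_rot: [-0.066, 2.891, 0.01]
force: [-3.6, -0.8, 7.4]
finger_gap: 0.133
grip_force: 50.3
```

Request:
play_rows(motion="0 0 0 0.7 0 0 0; 0 0 0 0 0 0 0; 0 0 0 0 0 0 0")

```text
t: 12.5
tool_pos: [0.609, 0.2075, 0.1402]
tool_rot: [-0.066, 2.891, 0.01]
force: [-7.1, -1.9, 15.5]
finger_gap: 0.132
grip_force: 51.7
```

Run:
```python
from tgt import *
target(.0)
print(bot.get_state()["wrist_torque"])
```

```text
t 12.5 pos [0.609  0.2075 0.1402] F [-7.06 -1.85 15.51] gap 0.132 g 51.7
shift(tool,mm) [-0.2 -0.7  0.5] turn deg [ 0.05  0.04 -0.15] axes [[-0.968, -0.046, 0.247], [-0.044, 0.999, 0.013], [-0.248, 0.001, -0.969]]
[-0.45478144  1.36083969 -0.03961422]
```

Request:
play_rows(motion="0 0 0 -0.5 0 0 0; 0 0 0 0 0 0 0; 0 0 0 0 0 0 0")

```text
t: 12.8
tool_pos: [0.6089, 0.2075, 0.1402]
tool_rot: [-0.066, 2.891, 0.01]
force: [-2.9, -0.4, 8.5]
finger_gap: 0.139
grip_force: 50.1
```

Request:
play_rows(motion="0 -0.2 0 0 0 -1.2 0; 0 0 0 0 0 0 0; 0 0 0 0 0 0 0")

```text
t: 13.1
tool_pos: [0.6091, 0.2074, 0.1405]
tool_rot: [-0.065, 2.869, 0.011]
force: [-4.8, -1.3, 11.7]
finger_gap: 0.128
grip_force: 50.9
```

Run:
```python
from tgt import *
target(.0)
print(bot.get_state()["wrist_torque"])
```

```text
t 13.1 pos [0.6091 0.2074 0.1405] F [-4.79 -1.29 11.73] gap 0.128 g 50.9
shift(tool,mm) [-0.  -0.6  0.7] turn deg [ 0.03  1.25 -0.15] axes [[-0.962, -0.046, 0.268], [-0.044, 0.999, 0.013], [-0.268, 0.001, -0.963]]
[-0.36699016  0.8761743  -0.08687362]
```

Steeper raised the force, so I'll go flatter.

Request:
play_rows(motion="0 0.2 0 0 0 1.2 0; 0 0.2 0 0 0 1.2 0; 0 0 0 0 0 0 0; 0 0 0 0 0 0 0")

```text
t: 13.5
tool_pos: [0.6087, 0.2076, 0.1405]
tool_rot: [-0.067, 2.912, 0.01]
force: [-9.1, -1.8, 16.7]
finger_gap: 0.135
grip_force: 51.9
```

Run:
```python
from tgt import *
target(.0)
print(bot.get_state()["wrist_torque"])
```

```text
t 13.5 pos [0.6087 0.2076 0.1405] F [-9.12 -1.77 16.74] gap 0.135 g 51.9
shift(tool,mm) [-0.4 -0.8  0.8] turn deg [ 0.05 -1.19 -0.15] axes [[-0.973, -0.046, 0.226], [-0.044, 0.999, 0.012], [-0.227, 0.002, -0.974]]
[-0.37946277  0.90451591  0.02917509]
```

Request:
play_rows(motion="0 0.2 0 0 0 1.2 0; 0 0 0 0 0 0 0; 0 0 0 0 0 0 0")

```text
t: 13.8
tool_pos: [0.6087, 0.2076, 0.1409]
tool_rot: [-0.067, 2.933, 0.01]
force: [-10.1, -2.4, 21.7]
finger_gap: 0.131
grip_force: 52.8
```

Run:
```python
from tgt import *
target(.0)
print(bot.get_state()["wrist_torque"])
```

```text
t 13.8 pos [0.6087 0.2076 0.1409] F [-10.12  -2.36  21.72] gap 0.131 g 52.8
shift(tool,mm) [-0.4 -0.8  1.2] turn deg [ 0.07 -2.36 -0.16] axes [[-0.977, -0.046, 0.207], [-0.044, 0.999, 0.011], [-0.207, 0.002, -0.978]]
[-0.46537294  1.06105129 -0.07675822]
```

The force is lowest near a tilt of 14.6°. I'll go back there unloaded, then press lightly.

Request:
play_rows(motion="0 0 0 -2 0 0 0; 0 -0.5 -0.7 0 0 -2.7 0; 0 0 0 0 0 0 0; 0 0 0 1 0 0 0; 0 0 0 0 0 0 0; 0 0 0 0 0 0 0")

```text
t: 14.4
tool_pos: [0.6088, 0.2066, 0.1407]
tool_rot: [-0.066, 2.887, 0.009]
force: [-1.5, 0.0, -0.8]
finger_gap: 0.131
grip_force: 49.0
```

Request:
play_rows(motion="0 0 0 1 0 0 0; 0 0 0 0 0 0 0; 0 0 0 0 0 0 0; 0 0 0 0 0 0 0")

```text
t: 14.8
tool_pos: [0.6091, 0.2066, 0.1402]
tool_rot: [-0.066, 2.886, 0.01]
force: [-2.7, -0.4, 6.3]
finger_gap: 0.13
grip_force: 50.4
```

Run:
```python
from tgt import *
target(.0,14.6)
print(bot.get_state()["wrist_torque"])
p=eyes.read_camera("scene");q=eyes.read_camera("side")
a=p["image"][115:185,290:380,::-1];b=q["image"][195:265,245:335,::-1]
cv2.imwrite("pics/g.png",np.hstack([cv2.resize(i,(400,311),interpolation=cv2.INTER_CUBIC) for i in(a,b)]))
```

```text
t 14.8 pos [0.6091 0.2066 0.1402] F [-2.65 -0.44  6.32] gap 0.13 g 50.4
shift(tool,mm) [-0.1  0.1  0.4] turn deg [ 0.02  0.01 -0.15] axes [[-0.967, -0.046, 0.252], [-0.044, 0.999, 0.012], [-0.252, 0.001, -0.968]]
[-0.23012108  0.71101916 -0.07633047]
```

View pics/g.png

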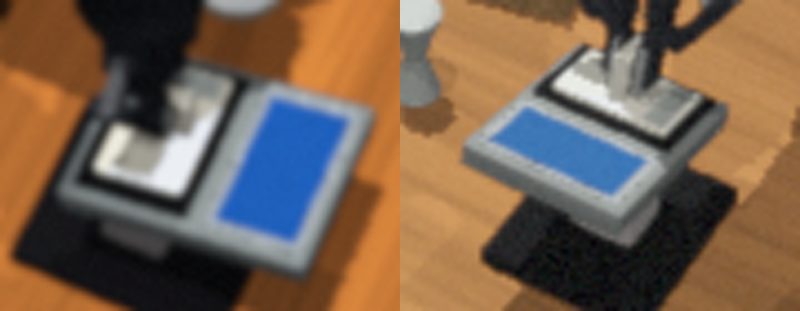

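The key lies flush, square and centred, with an even black margin around it in both views (scene about (322,143), side about (300,217)). I'll add a touch more pressure and let it settle.

Request:
play_rows(motion="0 0 0 0.3 0 0 0; 0 0 0 0 0 0 0; 0 0 0 0 0 0 0; 0 0 0 0 0 0 0; 0 0 0 0 0 0 0; 0 0 0 0 0 0 0")

```text
t: 15.5
tool_pos: [0.6092, 0.2066, 0.1401]
tool_rot: [-0.066, 2.886, 0.01]
force: [-5.3, -2.2, 12.5]
finger_gap: 0.133
grip_force: 51.3
```

```bash
python3 -c "
from h import *
print(workorder.sign_off())"
```

```text
the job is handed in; nothing more can be done
None
```

The job is handed in: the white key is still gripped, lying flush, square and centred on the black pad, pressed with about 14 N; the hand-in gave no verdict.

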